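# Centre the egg cup on the cup warmer and switch it on

## Task

The blue egg cup with its egg stands wobbly and off-centre on the round cup warmer. With light taps of the fingers (low down, as it tips easily) nudge it until the whole foot stands inside the white ring in the middle of the plate, without hitting it hard, pinching or lifting it, tipping it over or knocking it off, then press the warmer's red button right down to switch it on. Leave the egg cup standing upright inside the ring and all the other things where they are.

Things in the scene. Friction and masses are not known exactly. Their poses are not given: they have to be found in the camera images.
- egg_cup: blue ceramic egg cup with a brown egg fast in it, one rigid piece, 63 mm high, 90 to 160 g, round about its z. Origin: centre of its underside. It rests on a flat sole only 24 mm across and tips if pushed high; its foot is widest, 44 mm across, 5 to 10 mm above the underside: tap there. Stem 24 mm, bowl 42 mm across at 38 mm height, egg narrower. It slides with dry friction and stops when no longer pushed.
- plate_centre (a point): centre of the top face of the cup warmer's plate (fixed, cold): a flat black-topped disc 110 mm across, no rim, top 35 mm above the work surface. A flat white ring printed round this point is 60 mm across inside, so the 44 mm foot is inside it when within 8 mm of this point. x axis: away from the button, which sits on a pod 60 by 50 mm, 10 mm high, out from the disc towards -x
- button_top (a point): centre of the top of the round red push button on the warmer's pod (24 mm in diameter, pressed straight down), 83 mm from the plate's centre, 32 mm above the work surface when up; black round housing 40 mm across, 22 mm high, around it
- button (a joint): travel of that button in m: 0 = up, 0.006 = fully pressed; a spring returns it, fully down takes about 3 N
- salt: white salt shaker with steel cap, 42 mm in diameter, 68 mm high, loose; origin at the centre of its underside; leave alone
- spare_cup: empty white egg cup, 44 mm in diameter, 38 mm high, loose; origin at the centre of its underside; leave alone
- teaspoon: teaspoon lying flat, 140 mm long along its x, loose; origin in its middle; leave alone
- jam: small amber jam jar with red cap, 54 mm in diameter, 60 mm high, loose; origin at the centre of its underside; leave alone
- mug: white mug, 82 mm in diameter, 92 mm high, handle at its +y, loose; origin at the centre of its underside; leave alone
- tumbler: upturned glass tumbler, 68 mm in diameter, 87 mm high, loose; origin at the centre of its underside; leave alone

How it is judged:
On the way, in this order (a step that is already met when the one before it is completed fails the run):
1. the egg cup stands upright and at rest with its foot wholly inside the white ring (within 8 mm of the centre), no longer touched (horizontal distance between egg_cup and plate_centre below 0.008 m and angle between egg_cup's own z axis and vertical below 0.08 rad and z of egg_cup in the frame of plate_centre between -0.004 and 0.004 m and linear speed of egg_cup below 0.015 m/s and contact force between each of the arm, the fingers and egg_cup below 0.05 N), for 0.3 s.
2. then the red button is pressed right down (past 4 of its 6 mm) (value of joint button above 0.004 m), for 0.05 s.
At the end, for the whole second after the job is handed in: the egg cup stands upright (within 0.08 rad) and at rest on the plate, its centre within 8 mm of the plate's centre, the button pressed after that and let up again (horizontal distance between egg_cup and plate_centre below 0.008 m and angle between egg_cup's own z axis and vertical below 0.08 rad and z of egg_cup in the frame of plate_centre between -0.004 and 0.004 m and linear speed of egg_cup below 0.015 m/s and value of joint button below 0.002 m); the robot touches nothing.
It fails at once if the egg cup is tipped (more than 0.35 rad) (angle between egg_cup's own z axis and vertical above 0.35 rad).
It fails at once if the egg cup is lifted off the plate (8 mm) (z of egg_cup in the frame of plate_centre above 0.008 m).
It fails at once if the egg cup is knocked off the plate (z of egg_cup in the frame of plate_centre below -0.008 m).
It fails at once if the egg cup is hit hard or pinched (more than 8 N) (contact force between any of the fingers, the arm and egg_cup above 8 N).
It fails at once if a bystander is disturbed (moved more than 15 mm) (distance of any of salt, spare_cup, teaspoon, jam, mug, tumbler from where it was at the start of the episode above 0.015 m).
It also fails if it takes over 54 s, if anything falls off the work surface, if the arm or the gripper's body presses on something with over 40 N, if the wrist force passes 120 N, or if a joint passes its speed limit or range.

## Robot

A 6-joint arm with a two-finger parallel gripper is mounted at the origin on the work surface. World frame = base frame: x ahead of the robot, y to its left, z up, the work surface at z = 0. Lengths are in m, angles in rad, forces in N, time in s.
With the tool pointing down it reaches from about 0.35 to 0.725 m from the base axis. Payload 4.3 kg.
Tool frame: the origin (TCP) lies between the finger pads; the fingertips stand 8 mm ahead of it and the grasp point (between the pads) lies 11 mm behind it; z points along the fingers, y is the line along which they close (so a half turn about z gives the same grasp; the last joint's range is limited). The gripper opens to 85 mm and grips with 20 to 120 N. Pads are 22 mm wide; open, the fingers measure 114 mm over their backs; the gripper's body (76 mm by 85 mm) begins 54 mm behind the grasp point. The pads swing forward as they close: fully open they stand 13 mm farther back than shut.
Start: joints at [0.995, 0.377, 0.081, 1.274, 0, 1.46], TCP at [0.258, 0.514, 0.239] pointing down, gripper open.
Joint ranges: [-2.72, 2.72], [-0.84, 1.66], [-1.02, 1.22], [-1.77, 2.12], [-1.37, 1.28], [-3.14, 3.14]. Speed limits (rad/s): [2.57, 2.57, 3.14, 3.14, 3.14, 3.14].

## Interface

Orientations are given as a 3x3 rotation matrix whose columns are the frame's x, y, z axes.
In Python, from rig import manip, snapshot, camera_params gives the robot as it stands.
- The arm moves only by the shell command python3 -m jog 'ROWS' [FORCE]. ROWS is JSON, one flat list of numbers, 7 for each row, row after row: the opening, from 0 (shut) to 1 (fully open), then the shift along the tool's x, y, z in m, then the turn, a rotation vector about the tool's x, y, z in rad. A call has 1 to 20 rows; each row is the pose to reach, as a shift and turn from the pose commanded when the call began, along the tool's axes at that moment; what a row does not reach only later rows make up. A row lasts 1/12 s, in which the tool goes at most 41.7 mm and 7.16 degrees, less where a joint would pass 70% of its speed; a pose out of reach is approached as far as the arm can. A call with a gripper value outside its range is refused whole. The fingers move at their own pace and stop on an object; FORCE is the grip in N (left out, the last holds). Time passes only in rows, so rows that repeat a pose let the fingers close. It gives the time, the measured TCP pose, the force, the opening and the grip force at its end, in the units of the state.
- manip.state(): the state, without advancing time (a new reading comes with each control period).
- snapshot(name): name is "scene" or "side" or "wrist"; returns the picture (400x640x3 uint8, red, green, blue); there is no depth.
- camera_params(name): a dict with "intrinsics" (3x3 intrinsics, pixels), "dist_coeffs" ([k1, k2, p1, p2, k3] as OpenCV has them; the pictures are not rectified), "R" (3x3) and "t" (3): a world point X has camera coordinates R X + t. Camera axes: x right, y down, z forward; pixel columns grow to the right and rows downward; lengths in m; the calibration is good to about 2 mm. A picture is of the moment at which its call begins: read the wrist's pose just before it. camera_params takes no time and is no camera call; for the wrist camera it gives the pose at the moment of the call.
- manip.job_done(): hands the job in; it is judged then, once.
The state is a dict: "t": time; "qpos": joint angles; "joint_velocities": joint speeds; "joint_efforts": joint torques, N m; "eef_pos": TCP position; "tcp_rot": TCP orientation; "contact_force": force on the tool from outside, world axes, zero at the start; "wrist_torque": the same for the moment, N m; "finger_gap": opening from 0.0 (shut) to 1.0 (fully open); "gripper_force": force on a finger pad.
Only numpy, scipy, OpenCV 4.12 (cv2) and the standard library are available. Lean on these libraries where they do the work, as an engineer would, in place of code of your own. Each camera call takes 0.05 s, during which the arm holds its last target. There are 200 camera calls.

## Working session

There is one attempt and no reset: what is moved stays moved. The work goes in short steps, Python scripts to look and compute and a shell command to move; the robot and the scene stay as the last step left them, time stands still between calls to the robot, and variables do not carry over. Pictures are saved under pics/ and viewed, at most 10 in all, crops included, and the job is handed in when it is done.

```bash
mkdir -p pics; cat > h.py <<'E'
import numpy as np,cv2
from rig import manip,snapshot,camera_params
def ray(c,uv):
    p=cv2.undistortPoints(np.array([[uv]],float),np.array(c["intrinsics"],float),np.array(c["dist_coeffs"],float))[0,0]
    R=np.array(c["R"]);t=np.array(c["t"])
    return -R.T@t, R.T@np.array([p[0],p[1],1.])
def onz(c,uv,z):
    o,d=ray(c,uv); return o+d*(z-o[2])/d[2]
def proj(c,X):
    return cv2.projectPoints(np.array([X],float),cv2.Rodrigues(np.array(c["R"],float))[0],np.array(c["t"],float),np.array(c["intrinsics"],float),np.array(c["dist_coeffs"],float))[0][0,0]
E
python3 - <<'E'
from h import *
s=manip.state();print(s['t'],s['eef_pos'],s['tcp_rot'],s['finger_gap'])
a=snapshot("scene");b=snapshot("side")
np.save("sc.npy",a);np.save("sd.npy",b)
cv2.imwrite("pics/a.png",a[:,:,::-1]);cv2.imwrite("pics/b.png",b[:,:,::-1])
for n in("scene","side"):
    c=camera_params(n);print(n,-np.array(c["R"]).T@np.array(c["t"]),np.array(c["R"])[2])
E
```

```text
0.0 [0.25790597 0.51319963 0.23833867] [[-8.93462572e-01  4.49136221e-01 -1.13454995e-03]
 [ 4.49137590e-01  8.93460942e-01 -1.72357188e-03]
 [ 2.39557506e-04 -2.04951600e-03 -9.99997871e-01]] 0.9982611030771942
scene [ 0.97035399 -0.54007685  0.81383699] [-0.39385192  0.52114433 -0.75715867]
side [-0.06723323 -0.66510005  0.65554842] [ 0.5968186   0.59454892 -0.53881271]
```

View pics/a.png

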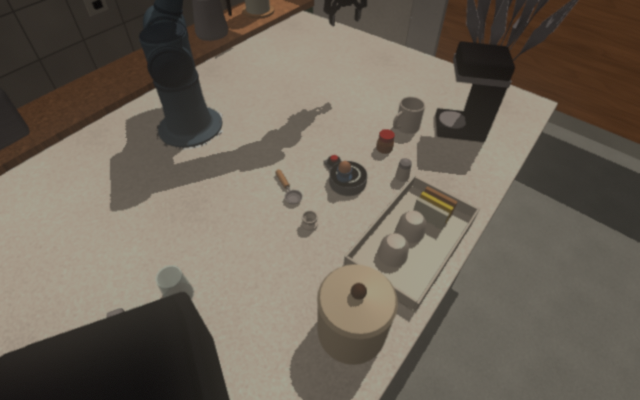

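View pics/b.png

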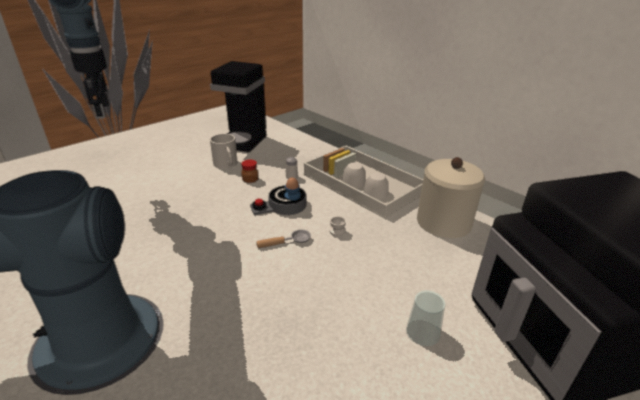

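The plate is at about (348,178) in the scene view and (288,199) in the side view. The red button is at (335,160) and (260,204). The egg cup stands on the plate's button-side half. I'll crop and measure these coarsely.

```bash
python3 - <<'E'
from h import *
a=np.load("sc.npy");b=np.load("sd.npy")
A=cv2.resize(a[140:240,270:430],None,fx=5,fy=5,interpolation=2);B=cv2.resize(b[150:250,220:350],None,fx=5,fy=5,interpolation=2)
cv2.imwrite("pics/c.png",np.vstack([A[:300],np.pad(B[:300],((0,0),(0,150),(0,0)))])[:,:,::-1])
ca=camera_params("scene");cb=camera_params("side")
for n,c,pl,bt,oth in(("scene",ca,(348,178),(335,159),dict(spoonh=(283,180),spoon=(293,198),spare=(310,220),salt=(404,172),jam=(386,143))),("side",cb,(288,199),(260,204),dict(spoonh=(265,243),spoon=(302,237),spare=(338,228),salt=(292,170),jam=(250,173)))):
    print(n,onz(c,pl,.035).round(3),onz(c,bt,.032).round(3),{k:onz(c,v,.02).round(3)[:2] for k,v in oth.items()})
E
```

```text
scene [0.577 0.102 0.035] [0.5   0.144 0.032] {'spoonh': array([ 0.428, -0.008]), 'spoon': array([ 0.495, -0.042]), 'spare': array([ 0.579, -0.072]), 'salt': array([0.685, 0.236]), 'jam': array([0.576, 0.314])}
side [0.553 0.097 0.035] [0.482 0.132 0.032] {'spoonh': array([ 0.396, -0.002]), 'spoon': array([ 0.479, -0.045]), 'spare': array([ 0.573, -0.08 ]), 'salt': array([0.69 , 0.241]), 'jam': array([0.578, 0.314])}
```

View pics/c.png

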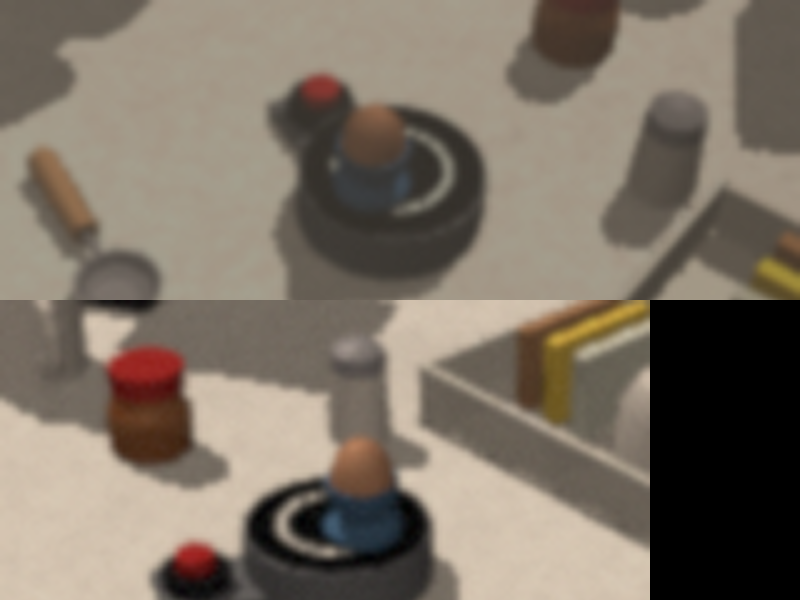

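The plate's top ellipse is centred at about (348.4,174.5) in the scene view and (287.6,194.6) in the side view. The cup's foot is at about (344.4,178.4) and (292.4,195), and the button top at (334.2,157.6) and (259,202). Next I'll move over the area for a close look with the wrist camera.

```bash
python3 - <<'E'
from h import *
ca=camera_params("scene");cb=camera_params("side")
for n,a,b,z in(("plate",(348.4,174.5),(287.6,194.6),.035),("foot",(344.4,178.4),(292.4,195),.042),("btn",(334.2,157.6),(259,202),.032)):
    print(n,onz(ca,a,z).round(3),onz(cb,b,z).round(3))
s=manip.state();R=np.array(s['tcp_rot']);
c=camera_params("wrist");C=-np.array(c["R"]).T@np.array(c["t"])
print("cam in tool",R.T@(C-s['eef_pos']),"axes in tool\n",(np.array(c["R"])@R).round(3),np.array(c["intrinsics"]).round(0).tolist())
for tgt in([.55,.06,.26],[.50,.0,.24]): print(R.T@(np.array(tgt)-s['eef_pos']))
E
```

```text
plate [0.57  0.114 0.035] [0.567 0.116 0.035]
foot [0.574 0.088 0.042] [0.569 0.096 0.042]
btn [0.495 0.148 0.032] [0.486 0.142 0.032]
cam in tool [ 0.0846735  -0.00021079 -0.13506335] axes in tool
 [[-0.001  1.    -0.001]
 [-0.946 -0.001 -0.324]
 [-0.324  0.001  0.946]] [[326.0, 0.0, 318.0], [0.0, 326.0, 196.0], [0.0, 0.0, 1.0]]
[-0.46451538 -0.27384234 -0.02110727]
[-0.44679368 -0.34987144 -0.0009698 ]
```

```bash
cat >> h.py <<'E'
from scipy.spatial.transform import Rotation as Ro
def Rt(ang,tilt=0):
    "tool x heading (deg) in world, tip leading along it by tilt (deg)"
    a,t=np.radians([ang,tilt]);h=np.array([np.cos(a),np.sin(a),0]);u=np.array([0,0,1.])
    z=-u*np.cos(t)+h*np.sin(t);x=h*np.cos(t)+u*np.sin(t);return np.array([x,np.cross(z,x),z]).T
def row(tgt,R1=None):
    s=manip.state();R=np.array(s['tcp_rot']);R1=R if R1 is None else R1
    return (R.T@(np.array(tgt)-s['eef_pos'])).round(4),Ro.from_matrix(R.T@R1).as_rotvec().round(4)
E
python3 - <<'E'
from h import *
print(*row([.57,.08,.22],Rt(90)))
E
```

```text
[-0.4734 -0.2469  0.0188] [-1.700e-03  9.000e-04  1.105e+00]
```

```bash
python3 -m jog '[0.4,-0.473,-0.247,0.019,0,0,1.105, 0.4,-0.473,-0.247,0.019,0,0,1.105, 0.4,-0.473,-0.247,0.019,0,0,1.105, 0.4,-0.473,-0.247,0.019,0,0,1.105, 0.4,-0.473,-0.247,0.019,0,0,1.105, 0.4,-0.473,-0.247,0.019,0,0,1.105, 0.4,-0.473,-0.247,0.019,0,0,1.105, 0.4,-0.473,-0.247,0.019,0,0,1.105, 0.4,-0.473,-0.247,0.019,0,0,1.105, 0.4,-0.473,-0.247,0.019,0,0,1.105, 0.4,-0.473,-0.247,0.019,0,0,1.105, 0.4,-0.473,-0.247,0.019,0,0,1.105, 0.4,-0.473,-0.247,0.019,0,0,1.105, 0.4,-0.473,-0.247,0.019,0,0,1.105, 0.4,-0.473,-0.247,0.019,0,0,1.105, 0.4,-0.473,-0.247,0.019,0,0,1.105, 0.4,-0.473,-0.247,0.019,0,0,1.105, 0.4,-0.473,-0.247,0.019,0,0,1.105]'
python3 - <<'E'
from h import *
s=manip.state();print(s['t'],s['eef_pos'],s['qpos'],s['finger_gap'])
c=camera_params("wrist");a=snapshot("wrist");np.savez("w1.npz",im=a,**{k:np.array(v) for k,v in c.items()})
cv2.imwrite("pics/d.png",a[:,:,::-1])
print(proj(c,[.569,.115,.035]),proj(c,[.572,.092,.042]),proj(c,[.49,.145,.032]))
E
```

```text
t: 1.6
eef_pos: [0.5691, 0.0819, 0.2204]
tcp_rot: [[-0.002, 1.0, -0.0], [1.0, 0.002, 0.0], [0.0, -0.0, -1.0]]
contact_force: [-0.5, 0.7, 0.0]
finger_gap: 0.402
gripper_force: 0.0
1.6 [0.56912859 0.08192878 0.22039355] [3.25028786e-02 3.82739258e-01 4.01032198e-02 1.22850803e+00
 2.98797666e-04 1.60129513e+00] 0.40186706779387105
[318.58363296 139.55939496] [321.61748958 164.12792985] [236.3926461  107.74603339]
```

View pics/d.png

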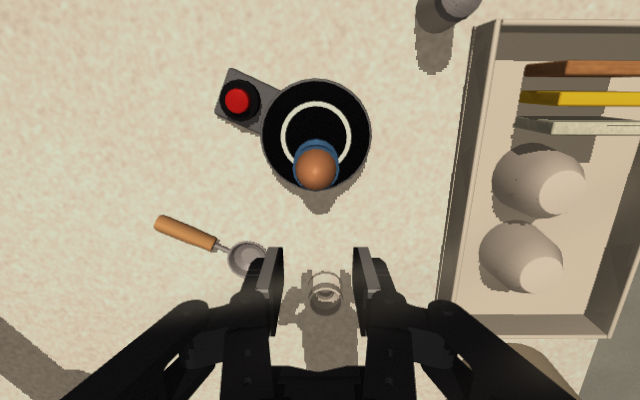

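The wrist view shows the plate centred near (316,135), the button at (237,100), and the blue cup with its egg at (316,165). The path on the -y side is clear down to the spare cup, which sits between the fingers at about (323,287). I'll measure precisely now.

```bash
cat >> h.py <<'E'
def onzs(c,pts,z): return np.array([onz(c,p,z) for p in pts])
def circ(P):
    A=np.c_[2*P[:,:2],np.ones(len(P))];s=np.linalg.lstsq(A,(P[:,:2]**2).sum(1),rcond=None)[0]
    return s[:2].round(4),float(np.sqrt(s[2]+s[:2]@s[:2]).round(4))
def blob(m):
    n,l,st,_=cv2.connectedComponentsWithStats(m.astype(np.uint8));i=1+st[1:,4].argmax();return l==i
def cupmask(im):
    h=cv2.cvtColor(im,cv2.COLOR_RGB2HSV)
    return blob((h[...,0]>95)&(h[...,0]<125)&(h[...,1]>90)&(h[...,2]>35))
E
cat > m1.py <<'E'
from h import *
d=dict(np.load("w1.npz"));im=d.pop("im");c=d
h=cv2.cvtColor(im,cv2.COLOR_RGB2HSV)
win=np.zeros(im.shape[:2],bool);win[60:200,200:400]=1
red=blob(((h[...,0]<8)|(h[...,0]>172))&(h[...,1]>180)&(h[...,2]>90)&win)
v,u=np.nonzero(red);print("btn",u.mean(),v.mean(),red.sum(),onz(c,(u.mean(),v.mean()),.032))
# white ring
white=(h[...,2]>150)&(h[...,1]<60)&win
n,l,st,ce=cv2.connectedComponentsWithStats(white.astype(np.uint8))
for i in range(1,n):
    if st[i,4]>30:print(st[i],ce[i])
ring=np.zeros_like(white)
yy,xx=np.mgrid[:400,:640];near=np.hypot(xx-316,yy-135)<42
ring=white&near;v,u=np.nonzero(ring);print("ring mid",circ(onzs(c,np.c_[u,v],.035)),ring.sum())
# dark top outer edge, upper half
dark=blob((h[...,2]<60)&(np.hypot(xx-316,yy-133)<60))
P=[]
for a in np.radians(np.arange(-70,71,5)):
    for r in range(62,40,-1):
        x,y=int(round(316+r*np.sin(a))),int(round(133-r*np.cos(a)))
        if h[y,x,2]<60: P.append((x,y));break
print("disc",circ(onzs(c,P,.035)))
cm=cupmask(im*(win[...,None])) ;v,u=np.nonzero(cm);print("blue",cm.sum(),u.min(),u.max(),v.min(),v.max())
ct=[(x,np.nonzero(cm[:,x])[0].min()) for x in range(u.min()+3,u.max()-2)]
for z in(.040,.045):print("foot",z,circ(onzs(c,ct,z)), onz(c,((u.min()+u.max())/2,v.min()),z)-[0,.022,0])
e=cv2.cvtColor(im,cv2.COLOR_RGB2HSV);egg=blob((e[...,0]>5)&(e[...,0]<20)&(e[...,1]>90)&win);v,u=np.nonzero(egg);print("egg",u.mean(),v.mean(),onz(c,(u.mean(),v.mean()),.085))
cv2.imwrite("pics/e.png",cv2.resize(im[70:200,200:390],None,fx=4,fy=4,interpolation=2)[:,:,::-1])
E
python3 m1.py
```

```text
btn 236.3469827586207 100.35775862068965 464 [0.49049293 0.15182457 0.032     ]
[  200    60   200   140 14747] [297.70238015 128.45358378]
[281 102  70  61 676] [315.41420118 126.40384615]
ring mid (array([0.5659, 0.1169]), 0.0323) 676
disc (array([0.5642, 0.1114]), 0.0572)
blue 543 292 339 138 186
foot 0.04 (array([0.5661, 0.095 ]), 0.0216) [0.56600561 0.0952895  0.04      ]
foot 0.045 (array([0.5661, 0.0961]), 0.0213) [0.56603458 0.09605664 0.045     ]
egg 315.33842627960274 169.18029029793735 [0.56609416 0.09769904 0.085     ]
```

View pics/e.png

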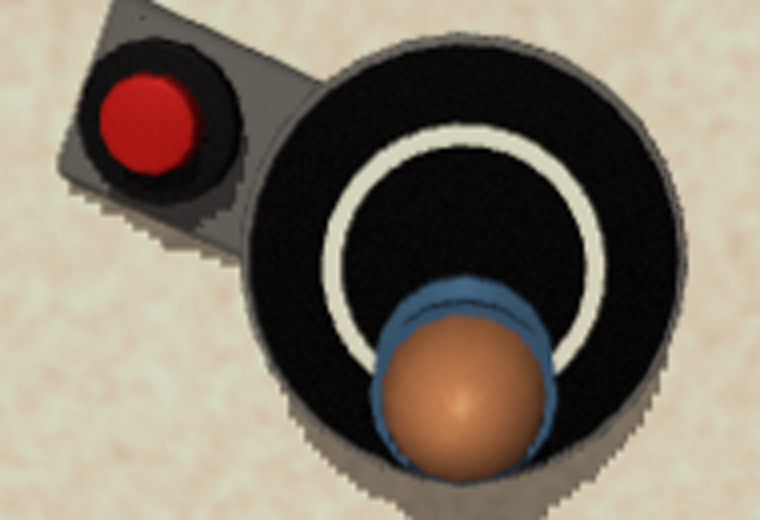

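Everything checks out:

| Item | Measured | Check |
|---|---|---|
| Plate centre | (.566, .117) | ring mid radius 32 mm |
| Button top | (.4905, .152) | 83 mm from plate centre, as stated |
| Cup | (.566, .0955) | foot radius 21.5 mm |

The cup needs to go about 21.5 mm along +y. I'll use the two fingers about 25 mm apart as a self-centring fork, with the tips leading.

```bash
python3 - <<'E'
from h import *
R=Rt(90,12)
for p in([.566,.03,.13],[.566,.04,.0465]):print(*row(p,R))
E
```

```text
[-0.0519 -0.0033  0.0905] [-0.0004  0.2092  0.002 ]
[-0.0419 -0.0033  0.174 ] [-0.0004  0.2092  0.002 ]
```

```bash
python3 -m jog '[0.3,-0.052,-0.003,0.03,0,0.1,0, 0.3,-0.052,-0.003,0.06,0,0.209,0.002, 0.3,-0.052,-0.003,0.09,0,0.209,0.002, 0.3,-0.052,-0.003,0.09,0,0.209,0.002, 0.3,-0.047,-0.003,0.12,0,0.209,0.002, 0.3,-0.042,-0.003,0.15,0,0.209,0.002, 0.3,-0.042,-0.003,0.165,0,0.209,0.002, 0.3,-0.042,-0.003,0.174,0,0.209,0.002, 0.3,-0.042,-0.003,0.174,0,0.209,0.002, 0.3,-0.042,-0.003,0.174,0,0.209,0.002]'
python3 - <<'E'
from h import *
s=manip.state();print(s['t'],s['eef_pos'])
R=Rt(90,12)
for y in(.06,.066,.07,.08,.087):print(y,*row([.566,y,.0465],R))
c=camera_params("wrist");a=snapshot("wrist");np.savez("w2.npz",im=a,**{k:np.array(v) for k,v in c.items()})
cv2.imwrite("pics/f.png",a[:,:,::-1])
E
```

```text
t: 2.48
eef_pos: [0.5677, 0.0396, 0.0477]
tcp_rot: [[0.0, 1.0, 0.001], [0.978, -0.0, 0.208], [0.208, 0.001, -0.978]]
contact_force: [0.0, -1.2, 0.0]
finger_gap: 0.297
gripper_force: 0.0
2.4833 [0.56770938 0.03958633 0.04773832]
0.06 [ 0.0197 -0.0017  0.0054] [ 0.0013  0.0004 -0.0001]
0.066 [ 0.0256 -0.0017  0.0067] [ 0.0013  0.0004 -0.0001]
0.07 [ 0.0295 -0.0017  0.0075] [ 0.0013  0.0004 -0.0001]
0.08 [ 0.0393 -0.0017  0.0096] [ 0.0013  0.0004 -0.0001]
0.087 [ 0.0461 -0.0017  0.011 ] [ 0.0013  0.0004 -0.0001]
```

View pics/f.png

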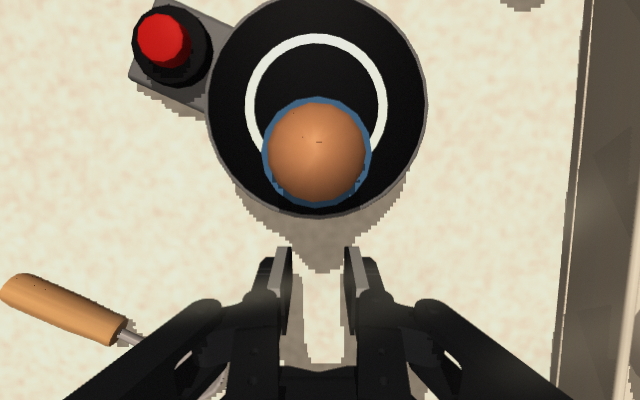

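The fork is lined up with the cup: its centre is at about u=317 and the cup's at 316. First slow tap, then retreat slightly and look.

```bash
python3 -m jog '[0.3,0.01,-0.0015,0.003,0,0,0, 0.3,0.018,-0.0015,0.005,0,0,0, 0.3,0.0195,-0.0015,0.0053,0,0,0, 0.3,0.021,-0.0015,0.0056,0,0,0, 0.3,0.0225,-0.0015,0.006,0,0,0, 0.3,0.024,-0.0015,0.0063,0,0,0, 0.3,0.0255,-0.0015,0.0066,0,0,0, 0.3,0.027,-0.0015,0.007,0,0,0, 0.3,0.0285,-0.0015,0.0073,0,0,0, 0.3,0.030,-0.0015,0.0076,0,0,0, 0.3,0.0315,-0.0015,0.008,0,0,0, 0.3,0.033,-0.0015,0.0083,0,0,0, 0.3,0.033,-0.0015,0.0083,0,0,0]'
cat > look.py <<'E'
from h import *
import sys
s=manip.state();c=camera_params("wrist");im=snapshot("wrist");print(s['t'],s['eef_pos'],s['contact_force'])
cv2.imwrite(f"pics/{sys.argv[1]}.png",im[:,:,::-1])
cm=cupmask(im);v,u=np.nonzero(cm);print("blue",cm.sum(),u.min(),u.max(),v.min(),v.max())
# tangent rays: leftmost, rightmost columns at foot/bowl, top edge -> circle at bowl-height / foot-height
ct=[(x,np.nonzero(cm[:,x])[0].min()) for x in range(u.min()+4,u.max()-3)]
for z in(.042,.073):
    P=onzs(c,ct,z);print(z,circ(P),"by top edge",(P[:,1].max()-(.022 if z<.05 else .021)).round(4))
h=cv2.cvtColor(im,cv2.COLOR_RGB2HSV);e=blob((h[...,0]>5)&(h[...,0]<20)&(h[...,1]>110)&(np.arange(400)[:,None]<240)&(abs(np.arange(640)-316)<70)[None])
v,u=np.nonzero(e);print("egg",e.sum(),onz(c,(u.mean(),v.mean()),.085).round(4))
E
python3 look.py g
```

```text
t: 3.62
eef_pos: [0.5654, 0.0729, 0.045]
tcp_rot: [[0.002, 1.0, 0.0], [0.978, -0.002, 0.208], [0.208, -0.0, -0.978]]
contact_force: [1.1, 0.2, 0.1]
finger_gap: 0.297
gripper_force: 0.3
3.6167 [0.56544782 0.07294085 0.04504811] [1.07848125 0.18919036 0.12397892]
blue 1663 263 373 162 267
0.042 (array([0.5647, 0.0998]), 0.0242) by top edge 0.1026
0.073 (array([0.5646, 0.1053]), 0.0192) by top edge 0.1041
egg 5242 [0.5645 0.1086 0.085 ]
```

```bash
python3 - <<'E'
from h import *
d=dict(np.load("w2.npz"));im=d.pop("im");c=d
cm=cupmask(im);v,u=np.nonzero(cm);print(cm.sum(),u.min(),u.max(),v.min(),v.max())
ct=[(x,np.nonzero(cm[:,x])[0].min()) for x in range(u.min()+4,u.max()-3)]
for z in(.042,.073):
    P=onzs(c,ct,z);print(z,circ(P),(P[:,1].max()-(.022 if z<.05 else .021)).round(4))
h=cv2.cvtColor(im,cv2.COLOR_RGB2HSV);e=blob((h[...,0]>5)&(h[...,0]<20)&(h[...,1]>110)&(np.arange(400)[:,None]<240)&(abs(np.arange(640)-316)<70)[None])
v,u=np.nonzero(e);print("egg",e.sum(),onz(c,(u.mean(),v.mean()),.085).round(4))
E
```

```text
1923 261 372 96 208
0.042 (array([0.566 , 0.0953]), 0.0262) 0.0996
0.073 (array([0.5661, 0.095 ]), 0.021) 0.095
egg 7470 [0.566  0.0954 0.085 ]
```

View pics/g.png

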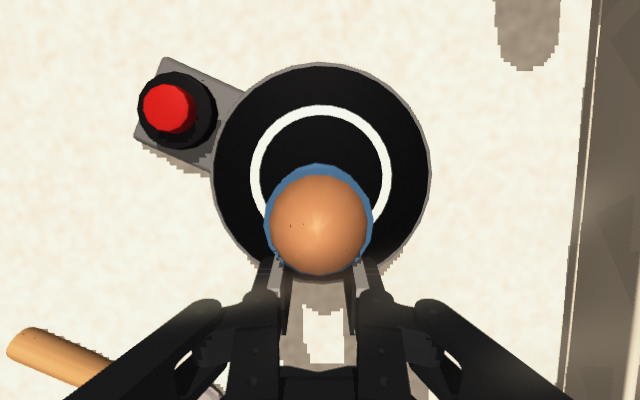

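The cup has slid upright to about y=.1026, with the fork touching its foot. That matches contact geometry of TCP + 29.7 mm. I'll push on 14 mm slowly, then back off straight.

```bash
python3 -m jog '[0.3,0.0015,0,0.0002,0,0,0, 0.3,0.003,0,0.0004,0,0,0, 0.3,0.0045,-0.0,0.0007,0,0,0, 0.3,0.006,0,0.001,0,0,0, 0.3,0.0075,0,0.0012,0,0,0, 0.3,0.009,0,0.0015,0,0,0, 0.3,0.0105,0,0.0017,0,0,0, 0.3,0.012,0,0.002,0,0,0, 0.3,0.013,0,0.002,0,0,0, 0.3,0.0137,0,0.002,0,0,0, 0.3,0.0137,0,0.002,0,0,0, 0.3,0.0125,0,0.002,0,0,0, 0.3,0.008,0,0.001,0,0,0, 0.3,-0.005,0,-0.002,0,0,0, 0.3,-0.025,0,-0.006,0,0,0, 0.3,-0.025,0,-0.006,0,0,0]'
python3 look.py i
python3 - <<'E'
from h import *
im=cv2.imread("pics/i.png")[:,:,::-1].copy();c=camera_params("wrist")
h=cv2.cvtColor(im,cv2.COLOR_RGB2HSV);p=proj(c,[.566,.117,.035]);yy,xx=np.mgrid[:400,:640]
m=(h[...,2]>150)&(h[...,1]<60)&(np.hypot(xx-p[0],yy-p[1])<85)
v,u=np.nonzero(m);print(p,"ring",circ(onzs(c,np.c_[u,v],.035)),m.sum())
E
```

```text
t: 5.0
eef_pos: [0.566, 0.0433, 0.0457]
tcp_rot: [[0.005, 1.0, 0.001], [0.979, -0.005, 0.205], [0.205, 0.0, -0.979]]
contact_force: [0.4, 0.2, 0.2]
finger_gap: 0.301
gripper_force: 0.0
5.0 [0.56597802 0.04329208 0.04572165] [0.39200034 0.16914583 0.15747152]
blue 1743 259 373 46 164
0.042 (array([0.5647, 0.121 ]), 0.0255) by top edge 0.1248
0.073 (array([0.5647, 0.1163]), 0.0203) by top edge 0.1158
egg 8458 [0.5646 0.1153 0.085 ]
[319.21337394 118.71812452] ring (array([0.5657, 0.1189]), 0.0326) 3536
```

View pics/i.png

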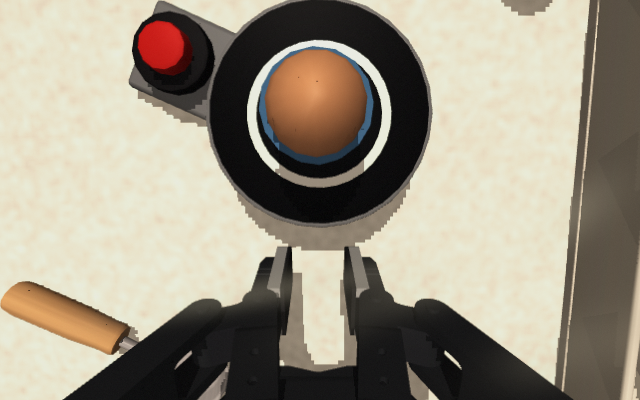

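The cup is upright inside the ring at about (.565,.116), 2 mm or so from the centre, and the fingers are clear. Next I'll go up, over to the button, and shut the fingers.

```bash
python3 - <<'E'
from h import *
for p,r in(([.566,.03,.17],None),([.4905,.1515,.17],Rt(90)),([.4905,.1515,.065],Rt(90))):print(*row(p,r))
E
```

```text
[ 0.0114  0.0002 -0.1246] [0. 0. 0.]
[ 0.1298 -0.0759 -0.0995] [ 0.0007 -0.2086 -0.005 ]
[ 0.1081 -0.0759  0.0032] [ 0.0007 -0.2086 -0.005 ]
```

```bash
python3 -m jog '[0.3,0.0,0,-0.04,0,0,0, 0.2,0.005,0,-0.08,0,0,0, 0.1,0.011,0,-0.125,0,0,0, 0,0.011,0,-0.125,0,0,0, 0,0.06,-0.04,-0.112,0,-0.1,0, 0,0.1,-0.076,-0.105,0,-0.2086,-0.005, 0,0.13,-0.076,-0.0995,0,-0.2086,-0.005, 0,0.13,-0.076,-0.0995,0,-0.2086,-0.005, 0,0.13,-0.076,-0.0995,0,-0.2086,-0.005, 0,0.122,-0.076,-0.06,0,-0.2086,-0.005, 0,0.114,-0.076,-0.025,0,-0.2086,-0.005, 0,0.108,-0.076,0.003,0,-0.2086,-0.005, 0,0.108,-0.076,0.003,0,-0.2086,-0.005, 0,0.108,-0.076,0.003,0,-0.2086,-0.005]'
python3 - <<'E'
from h import *
print(manip.state()['finger_gap'])
for z in(.042,.038,.034,.032):print(z,*row([.4905,.1515,z]))
E
```

```text
t: 6.22
eef_pos: [0.4882, 0.1524, 0.0641]
tcp_rot: [[-0.002, 1.0, -0.004], [1.0, 0.002, -0.0], [-0.0, -0.004, -1.0]]
contact_force: [0.3, 0.1, -0.1]
finger_gap: 0.0
gripper_force: 0.0
0.00020491412432887158
0.042 [-0.0009  0.0024  0.0221] [0. 0. 0.]
0.038 [-0.0009  0.0024  0.0261] [0. 0. 0.]
0.034 [-0.0009  0.0024  0.0301] [0. 0. 0.]
0.032 [-0.0009  0.0024  0.0321] [0. 0. 0.]
```

```bash
python3 -m jog '[0,-0.001,0.002,0.015,0,0,0, 0,-0.001,0.002,0.021,0,0,0, 0,-0.001,0.002,0.025,0,0,0, 0,-0.001,0.002,0.028,0,0,0, 0,-0.001,0.002,0.031,0,0,0, 0,-0.001,0.002,0.031,0,0,0, 0,-0.001,0.002,0.031,0,0,0]'
```

```text
t: 6.8
eef_pos: [0.4927, 0.1523, 0.0351]
tcp_rot: [[-0.003, 1.0, 0.002], [1.0, 0.003, 0.0], [0.0, 0.002, -1.0]]
contact_force: [0.8, -0.8, 2.5]
finger_gap: -0.0
gripper_force: 1.2
```

That's about 5 mm pressed at 2.5 N. I'll push a little further to its stop, then lift away.

```bash
python3 -m jog '[0,0,0,0.0015,0,0,0, 0,0,0,0.0025,0,0,0, 0,0,0,0.0025,0,0,0]'; python3 -m jog '[0,0,0,-0.01,0,0,0, 0,0,0,-0.04,0,0,0, 0,0,0,-0.08,0,0,0, 0,-0.05,-0.0,-0.12,0,0,0, 0,-0.09,0.04,-0.14,0,0,0, 0,-0.09,0.06,-0.14,0,0,0, 0,-0.09,0.06,-0.14,0,0,0, 0,-0.09,0.06,-0.14,0,0,0]'; python3 look.py j
```

```text
t: 7.05
eef_pos: [0.4928, 0.1524, 0.0338]
tcp_rot: [[-0.003, 1.0, 0.003], [1.0, 0.003, 0.0], [0.0, 0.003, -1.0]]
contact_force: [-3.9, -2.5, 16.1]
finger_gap: 0.001
gripper_force: 7.6
t: 7.72
eef_pos: [0.5548, 0.0611, 0.173]
tcp_rot: [[-0.0, 1.0, 0.004], [1.0, 0.0, 0.001], [0.001, 0.004, -1.0]]
contact_force: [0.3, -0.2, -0.3]
finger_gap: 0.0
gripper_force: 0.0
7.7167 [0.55476648 0.06105713 0.17303251] [ 0.26059717 -0.16438651 -0.30734706]
blue 660 303 362 94 156
0.042 (array([0.5649, 0.1152]), 0.0225) by top edge 0.1163
0.073 (array([0.5635, 0.1187]), 0.0199) by top edge 0.118
egg 2071 [0.5642 0.1176 0.085 ]
```

View pics/j.png

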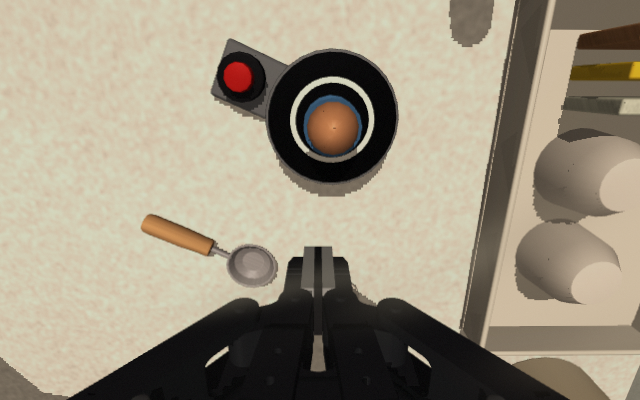

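The cup stands upright inside the ring at (332,122). The button hit its stop at 16 N and has been let up, and the robot is clear of everything.

```bash
python3 -c "
from rig import manip
print(manip.job_done())"
```

```text
the job is handed in; nothing more can be done
None
```

I nudged the egg cup to about 2 mm from the plate centre, upright inside the white ring, pressed the red button down to its stop and let it up, and handed the job in at about 8 s; no verdict was shown.

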